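# Park the long straightedge in its leaning stand

### The job

The long straightedge, the one with the black rubber shoe on one end, has been wiped down and must be parked in the angle-plate stand. Set its rubber-shod end down on the stand's base against the stop strip while you still hold it, then leave it leaning with its other end against the upright plate, within the plate's width and roughly square to it.

Things in the scene. Friction and masses are not known exactly. Their poses are not given: they have to be found in the camera images.
- straightedge_center (a point): centre of the long aluminium straightedge, 280 x 36 x 18 mm, 0.25 kg, black rubber shoe on one end. x: along it from shoe to bare end; y: width; z: thickness. Starts flat, centre 29 mm above the bench, on two battens 130 mm apart, its middle free for fingers. A like bar, but 180 mm long and without shoe, lies parallel 110 mm to one side or the other: not that one
- straightedge_foot (a point): middle of the end face of the straightedge's rubber shoe (25 mm long, same section as the bar), 140 mm from its centre along its -x
- stand: fixed grey angle plate: base 140 mm wide, 12 mm thick, reaching 280 mm out from an upright plate 140 mm wide, top 230 mm above the bench. Origin at bench height under the middle of the upright's flat face that the bar leans on. x: level, from the stop towards and into the upright; y: along its face; z up. Upright's face at x = 0, base's top at z = 12 mm, base at negative x
- stop: fixed steel strip across the stand's base, 136 mm long, 24 wide, 25 high over the base, plus 2 bolt heads 6 mm high; 222 to 245 mm from the upright, face to face. Origin on the base's top, middle of the strip's face towards the upright. x: to the upright; y: along the strip; z up. Between stop and upright the bar leans 32 to 41 degrees above the level, shoe in the corner of base and stop

How it is judged:
By the outcome, as a careful person would: the job done as asked, in the order asked, and still so for the second after the job is handed in, with the robot touching nothing.
It also fails if it takes over 48 s, if anything falls off the work surface, if the arm or the gripper's body presses on something with over 40 N, if the wrist force passes 120 N, or if a joint passes its speed limit or range.

### The arm

A 6-joint arm with a two-finger parallel gripper is mounted at the origin on the work surface. World frame = base frame: x ahead of the robot, y to its left, z up, the work surface at z = 0. Lengths are in m, angles in rad, forces in N, time in s.
With the tool pointing down it reaches from about 0.425 to 0.95 m from the base axis. Payload 3.5 kg.
Tool frame: the origin (TCP) lies midway between the tips of the shut fingers; the grasp point (between the pads) lies 19 mm behind it; z points along the fingers, y is the line along which they close (so a half turn about z gives the same grasp; the last joint's range is limited). The gripper opens to 85 mm and grips with 20 to 120 N. Pads are 22 mm wide; open, the fingers measure 114 mm over their backs; the gripper's body (76 mm by 85 mm) begins 54 mm behind the grasp point. The pads swing forward as they close: fully open they stand 13 mm farther back than shut.
Start: joints at [1.024, 0.286, 1.577, -0, 1.279, -0.15], TCP at [0.261, 0.623, 0.231] pointing down, gripper open.
Joint ranges: [-2.77, 2.77], [-0.9, 2.22], [0.21, 2.48], [-1.53, 4.67], [0.24, 2.81], [-2.84, 2.84]. Speed limits (rad/s): [2.79, 2.79, 3.14, 3.14, 3.14, 3.14].

### API

Orientations are given as a unit quaternion [x, y, z, w].
In Python, from plant import ctrl gives the robot as it stands. The module is installed in compiled form; this text tells all that it offers.
- The arm moves only by the shell command python3 -m inch 'ROWS' [FORCE]. ROWS is JSON, a list of rows, each a list of 5 numbers: the closure, from 0 (fully open) to 1 (shut), then the shift along the tool's x, y, z in m, then the turn about the tool's z in degrees. A call has 1 to 5 rows; each row is the pose to reach, as a shift and turn from the pose commanded when the call began, along the tool's axes at that moment; what a row does not reach only later rows make up. A row lasts 1/12 s, in which the tool goes at most 41.7 mm and 7.16 degrees, less where a joint would pass 70% of its speed; a pose out of reach is approached as far as the arm can. A call with a gripper value outside its range is refused whole. The fingers move at their own pace and stop on an object; FORCE is the grip in N (left out, the last holds). Time passes only in rows, so rows that repeat a pose let the fingers close. It gives the time, the measured TCP pose, the force, the opening and the grip force at its end, in the units of the state.
- ctrl.get_state(): the state, without advancing time (a new reading comes with each control period).
- ctrl.read_camera(name): name is "scene" or "side" or "wrist"; returns a dict with "pixels" (400x640x3 uint8, red, green, blue), "depth" (400x640 float32, m along the optical axis (not along the pixel's ray), 0 where there is no reading), "fx", "fy", "cx", "cy" (pixels), "xyz" and "rotation" of the camera in the world; the wrist camera has in their place "mount" (4x4, takes a point from camera to tool coordinates, whose origin is the TCP and whose axes are the flange's). Camera axes: x right, y down, z forward; pixel columns grow to the right and rows downward; lengths in m; the calibration is good to about 2 mm. A picture is of the moment at which its call begins: read the wrist's pose just before it.
- ctrl.sign_off(): hands the job in; it is judged then, once.
Trained networks look in a picture, given as the dict that the camera call returned (one of the last four; its "shot" number tells which), for a name from the list of things; names that differ only in an ending like _2 or _b are one class to them, and where a whole thing is asked for, a point or a joint stands for the part that bears it (a point fixed in the world has none). Each returns a list of dicts, best first, with "score" (0 to 1); they miss things now and then, are a little off and sometimes report something else, mostly with a low value. They report only what shows in the picture. A call takes as long as a camera call.
- ctrl.spot_in(query, picture): "at" ([column, row] in pixels, amid what is visible of it).
- ctrl.tip_of(query, picture): "at" ([column, row] in pixels: a listed point, or the origin of a listed thing).
The state is a dict: "time": time; "qpos": joint angles; "dq": joint speeds; "joint_efforts": joint torques, N m; "eef_pos": TCP position; "tcp_rot": TCP orientation; "contact_force": force on the tool from outside, world axes, zero at the start; "wrist_torque": the same for the moment, N m; "opening": opening from 0.0 (shut) to 1.0 (fully open); "finger_force": force on a finger pad.
Only numpy, scipy, OpenCV 4.12 (cv2) and the standard library are available. Lean on these libraries where they do the work, as an engineer would, in place of code of your own. Each camera call takes 0.05 s, during which the arm holds its last target. There are 200 camera calls.

## Working session

There is one attempt and no reset: what is moved stays moved. The work goes in short steps, Python scripts to look and compute and a shell command to move; the robot and the scene stay as the last step left them, time stands still between calls to the robot, and variables do not carry over. Pictures are saved under pics/ and viewed, at most 10 in all, crops included, and the job is handed in when it is done.

```bash
mkdir -p pics
cat > h.py <<'E'
import numpy as np, cv2
from plant import ctrl
from scipy.spatial.transform import Rotation as R
def cam(n):
    s=ctrl.get_state(); p=ctrl.read_camera(n)
    if n=="wrist":
        T=np.eye(4);T[:3,:3]=R.from_quat(s["tcp_rot"]).as_matrix();T[:3,3]=s["eef_pos"]
        p["T"]=T@np.array(p["mount"])
    else:
        T=np.eye(4);r=np.array(p["rotation"])
        T[:3,:3]=r if r.shape==(3,3) else R.from_quat(r).as_matrix();T[:3,3]=p["xyz"];p["T"]=T
    return p
def cloud(p):
    v,u=np.mgrid[:400,:640];d=p["depth"]
    P=np.stack([(u-p["cx"])/p["fx"]*d,(v-p["cy"])/p["fy"]*d,d],-1)
    return P@p["T"][:3,:3].T+p["T"][:3,3]
def on_z(p,at,z):
    r=p["T"][:3,:3]@np.array([(at[0]-p["cx"])/p["fx"],(at[1]-p["cy"])/p["fy"],1]);o=p["T"][:3,3]
    return o+r*(z-o[2])/r[2]
def save(p,n): cv2.imwrite("pics/"+n+".png",p["pixels"][:,:,::-1])
E
python3 - <<'E'
from h import *
np.set_printoptions(precision=4,suppress=True)
s=ctrl.get_state();print(s["tcp_rot"],s["eef_pos"],s["time"])
print(R.from_quat(s["tcp_rot"]).as_matrix())
ims=[]
Z={"straightedge_center":.029,"straightedge_foot":.029,"stand":0,"stop":.012}
for n in("scene","side"):
    p=cam(n);C=cloud(p);ims.append(p["pixels"])
    for q in Z:
        for d in ctrl.tip_of(q,p)[:2]:
            c,r=np.round(d["at"]).astype(int);print(n,q,d["score"],d["at"],on_z(p,d["at"],Z[q]),C[min(max(r,0),399),min(max(c,0),639)])
    save(p,n)
print(p["T"])
E
```

```text
[ 0.1971  0.9804 -0.0011 -0.0004] [0.2605 0.622  0.2299] 0.0
[[-0.9223  0.3865 -0.0012]
 [ 0.3865  0.9223 -0.002 ]
 [ 0.0004 -0.0023 -1.    ]]
scene straightedge_center 0.81 [385.1, 193.9] [0.4715 0.2069 0.029 ] [0.4733 0.2061 0.0303]
scene straightedge_foot 0.71 [418.5, 171.1] [0.3799 0.335  0.029 ] [0.3904 0.3284 0.0384]
scene stand 0.58 [174.5, 257.1] [ 0.6164 -0.3734  0.    ] [ 0.6748 -0.3453  0.0714]
scene stop 0.89 [257.5, 210.3] [ 0.4816 -0.1636  0.012 ] [ 0.5056 -0.1589  0.0367]
side straightedge_center 0.95 [270.9, 157.8] [0.4602 0.2137 0.029 ] [0.4587 0.2089 0.0319]
side straightedge_foot 0.62 [230.4, 141.3] [0.3882 0.3349 0.029 ] [0.3852 0.3258 0.0364]
side stand 0.77 [469.8, 318.0] [ 0.6143 -0.3692  0.    ] [ 0.6065 -0.3733  0.0119]
side stop 0.8 [358.0, 259.8] [ 0.4954 -0.1697  0.012 ] [ 0.4962 -0.1688  0.0098]
[[ 0.8912 -0.2941  0.3454  0.1819]
 [-0.4535 -0.598   0.6609 -0.5787]
 [ 0.0122 -0.7456 -0.6663  0.6388]
 [ 0.      0.      0.      1.    ]]
```

View pics/scene.png

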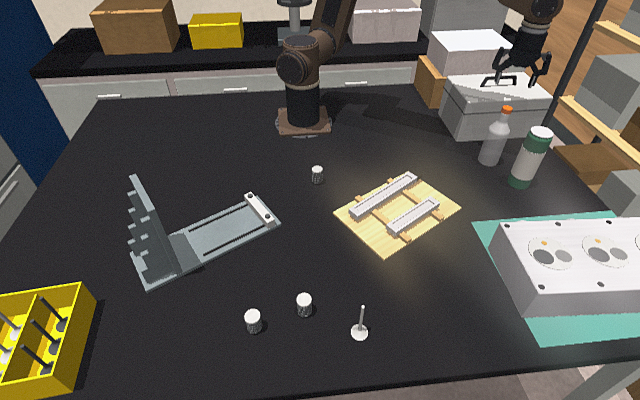

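View pics/side.png

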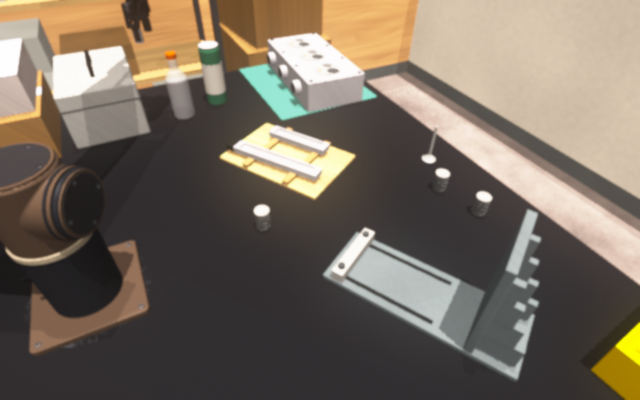

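The scene view shows the long bar at (385,194), the short one at (413,217), the stand's upright at (150,235) and the stop at (260,210). The side view agrees. Before moving I'll check the path for obstacles and fit the bar.

Run:
```python
from h import *
np.set_printoptions(precision=4,suppress=True)
for n in("scene","side"):
    p=cam(n);C=cloud(p).reshape(-1,3);px=p["pixels"].reshape(-1,3);ok=p["depth"].ravel()>0
    a=np.array([.26,.62]);b=np.array([.49,.18]);u=(b-a)/np.linalg.norm(b-a);d=C[:,:2]-a
    m=ok&(abs(d@[-u[1],u[0]])<.1)&(d@u>.05)&(d@u<.6)&(C[:,2]<.5)
    print(n,"max z on path",np.percentile(C[m,2],99.8), [ (round(t,2),round(C[m&(abs(d@u-t)<.03),2].max(),3)) for t in np.arange(.1,.55,.06)])
    m=ok&(C[:,2]>.031)&(C[:,2]<.048)&(np.hypot(C[:,0]-.466,C[:,1]-.21)<.16)
    k=C[m];e=np.array([.545,-.838]);w=(k[:,:2]-[.466,.21])@[.838,.545]
    k=k[abs(w)<.04];c=k[:,:2].mean(0)
    for _ in range(3):
        _,_,V=np.linalg.svd(k[:,:2]-c);e=V[0]*np.sign(V[0,0]);t=(k[:,:2]-c)@e;c=c+e*(np.percentile(t,1)+np.percentile(t,99))/2
    print(n,"bar",c,np.degrees(np.arctan2(e[1],e[0])),np.ptp(t),len(k),k[:,2].mean())
    # colour at the two ends
    t=(C[:,:2]-c)@e;w=(C[:,:2]-c)@[-e[1],e[0]]
    for s in(-.145,-.13,-.11,0,.11,.13,.145):
        q=ok&(abs(t-s)<.008)&(abs(w)<.014);print(s,px[q].mean(0) if q.any() else None)
```

```text
scene max z on path 0.4853084873380597 [(np.float64(0.1), np.float64(0.484)), (np.float64(0.16), np.float64(0.005)), (np.float64(0.22), np.float64(0.005)), (np.float64(0.28), np.float64(0.011)), (np.float64(0.34), np.float64(0.041)), (np.float64(0.4), np.float64(0.042)), (np.float64(0.46), np.float64(0.042)), (np.float64(0.52), np.float64(0.043))]
scene bar [0.466  0.2132] -55.96961184512424 0.28118349684241617 910 0.03611788677190501
-0.145 [114.5455 102.      83.    ]
-0.13 [98.1538 89.359  75.1538]
-0.11 [204.6757 196.8919 191.2432]
0 [212.6429 205.2143 200.9524]
0.11 [212.3542 204.7708 199.3333]
0.13 [191.8617 179.8617 168.1489]
0.145 [202.8933 189.3333 150.3733]
side max z on path 0.30599821695642776 [(np.float64(0.1), np.float64(0.136)), (np.float64(0.16), np.float64(0.001)), (np.float64(0.22), np.float64(0.001)), (np.float64(0.28), np.float64(0.008)), (np.float64(0.34), np.float64(0.038)), (np.float64(0.4), np.float64(0.038)), (np.float64(0.46), np.float64(0.039)), (np.float64(0.52), np.float64(0.039))]
side bar [0.4618 0.21  ] -55.66712292442031 0.28164186305210315 870 0.03423379490585873
-0.145 [153.     131.8333  89.8333]
-0.13 [121.2245 104.8367  78.6939]
-0.11 [237.4902 223.5294 198.902 ]
0 [243.6909 231.6    211.6909]
0.11 [242.2586 231.5    214.2586]
0.13 [235.6098 220.9756 195.122 ]
0.145 [234.4493 224.4348 176.7971]
```

The shoe is at the -x end: the pixels there are dark in both views. The path is clear, so I'll move over the grasp point, about 40 mm toward the bare end.

```bash
python3 -m inch '[[0,-0.38,-0.323,0,33],[0,-0.38,-0.323,0,33],[0,-0.38,-0.323,0,33],[0,-0.38,-0.323,0,33],[0,-0.38,-0.323,0,33]]'
python3 - <<'E'
from h import *
np.set_printoptions(precision=4,suppress=True)
def go():
    s=ctrl.get_state();M=R.from_quat(s["tcp_rot"]).as_matrix();print(s["eef_pos"],s["time"],np.degrees(np.arctan2(M[1,1],M[0,1])),M.T@(np.array([.4876,.1768,.16])-s["eef_pos"]))
go()
E
```

```text
time: 1.02
eef_pos: [0.3555, 0.4352, 0.2315]
tcp_rot: [0.469, 0.883, 0.0, 0.0]
contact_force: [0.9, -0.2, 0.5]
opening: 1.002
finger_force: 0.0
[0.3555 0.4352 0.2315] 1.0167 33.999272363442486 [-0.288  -0.035   0.0715]
```

```bash
python3 -m inch '[[0,-0.288,-0.035,0.03,0],[0,-0.288,-0.035,0.03,0],[0,-0.288,-0.035,0.03,0],[0,-0.288,-0.035,0.03,0],[0,-0.288,-0.035,0.03,0]]' >/dev/null;  python3 -m inch '[[0,-0.08,-0.01,0.006,0],[0,-0.08,-0.01,0.006,0],[0,-0.08,-0.01,0.006,0],[0,-0.08,-0.01,0.006,0]]'
python3 - <<'E'
from h import *
np.set_printoptions(precision=4,suppress=True)
p=cam("wrist");save(p,"w1");s=ctrl.get_state();M=R.from_quat(s["tcp_rot"]).as_matrix()
for q in("straightedge_center","straightedge_foot"):
    for d in ctrl.tip_of(q,p)[:2]: print(q,d["score"],d["at"],on_z(p,d["at"],.038))
C=cloud(p).reshape(-1,3);c=np.array([.464,.2115]);e=np.array([.562,-.827])
ok=(p["depth"].ravel()>0)&(C[:,2]>.034)&(C[:,2]<.045)
t=(C[:,:2]-c)@e;w=(C[:,:2]-c)@[.827,.562];k=C[ok&(abs(w)<.04)&(abs(t)<.16)]
_,_,V=np.linalg.svd(k[:,:2]-k[:,:2].mean(0),full_matrices=False);e=V[0]*np.sign(V[0,0])
t=(k[:,:2]-c)@e;w=(k[:,:2]-c)@[-e[1],e[0]]
print("yaw",np.degrees(np.arctan2(e[1],e[0])),"t",np.percentile(t,[.5,99.5]),"w",np.percentile(w,[1,99]),k[:,2].mean())
print(s["eef_pos"],s["time"],np.degrees(np.arctan2(M[1,1],M[0,1])))
E
```

```text
time: 1.77
eef_pos: [0.4878, 0.1792, 0.2039]
tcp_rot: [0.469, 0.883, 0.0, -0.0]
contact_force: [0.1, -0.6, -0.6]
opening: 1.002
finger_force: 0.0
straightedge_center 0.94 [319.1, 134.1] [0.4618 0.2123 0.038 ]
yaw -55.9010596415549 t [-0.1119  0.1363] w [-0.0178  0.0176] 0.036990077343152475
[0.4872 0.1804 0.204 ] 1.8167 34.144314529025884
```

View pics/w1.png

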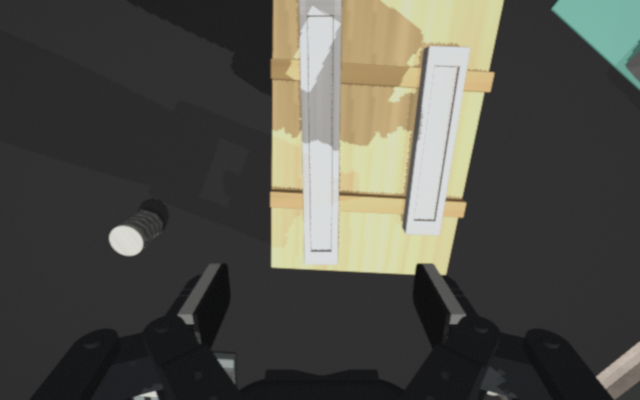

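The wrist view shows the long bar running down column 320. Its bare end is at row 265, the battens are at rows 72 and 203, and the gap between them is clear. I'll descend and close with a light grip so the bar can pivot.

```bash
python3 -m inch '[[0,0.003,-0.001,0.19,0],[0,0.003,-0.001,0.19,0],[0,0.003,-0.001,0.19,0],[0,0.003,-0.001,0.19,0],[0,0.003,-0.001,0.191,0]]' 20;  python3 -m inch '[[1,0,0,0,0],[1,0,0,0,0],[1,0,0,0,0],[1,0,0,0,0],[1,0,0,0,0]]' 20;python3 -m inch '[[1,0,0,0,0],[1,0,0,0,0],[1,0,0,0,0]]' 20
```

```text
time: 2.33
eef_pos: [0.4808, 0.1841, 0.0088]
tcp_rot: [0.466, 0.885, -0.002, -0.002]
contact_force: [-0.4, -0.3, -0.3]
opening: 1.004
finger_force: 0.0
time: 2.75
eef_pos: [0.4866, 0.1836, 0.0159]
tcp_rot: [0.467, 0.884, 0.002, 0.002]
contact_force: [-0.5, 1.0, 5.5]
opening: 0.416
finger_force: 21.3
time: 3.0
eef_pos: [0.4866, 0.1836, 0.0159]
tcp_rot: [0.467, 0.884, 0.002, 0.002]
contact_force: [-1.5, 1.4, 6.8]
opening: 0.415
finger_force: 21.5
```

```bash
python3 -m inch '[[1,0,0,-0.04,0],[1,0,0,-0.08,0],[1,0,0,-0.12,0],[1,0,0,-0.16,0],[1,0,0,-0.2,0]]' >/dev/null; python3 -m inch '[[1,0,0,-0.05,0],[1,0,0,-0.06,0],[1,0,0,-0.06,0]]'
python3 - <<'E'
from h import *
p=cam("side");save(p,"s2")
C=cloud(p)
for q in("straightedge_center","straightedge_foot"):
    for d in ctrl.tip_of(q,p)[:1]:
        c,r=np.round(d["at"]).astype(int);print(q,d["score"],d["at"],C[r,c].round(3))
E
```

```text
time: 3.67
eef_pos: [0.4873, 0.1833, 0.2805]
tcp_rot: [0.467, 0.884, 0.004, 0.006]
contact_force: [0.5, -0.0, -2.4]
opening: 0.416
finger_force: 21.8
straightedge_center 0.9 [267.1, 57.0] [0.472 0.22  0.295]
straightedge_foot 0.69 [217.7, 48.6] [0.388 0.308 0.296]
```

View pics/s2.png

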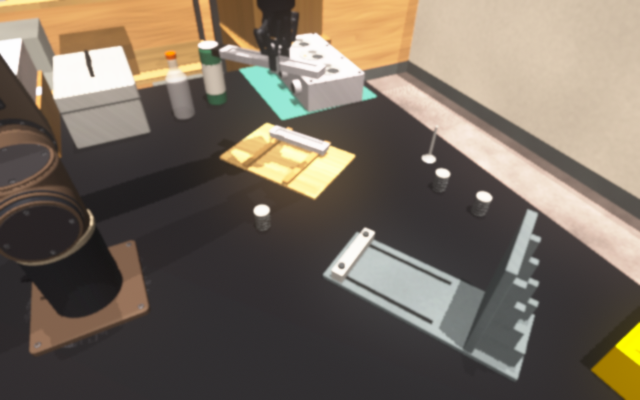

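The side view shows the bar lifted and still level, from (222,50) to (325,70), so the grip holds without drooping. I plan to tilt it by lowering the bare end onto the upright's top edge so it turns in the pads. First I'll fit the stand.

Run:
```python
from h import *
np.set_printoptions(precision=4,suppress=True)
o=np.array([.615,-.371]);e=np.array([.524,-.852]);n=np.array([.852,.524])
P=[]
for c in("side","scene"):
    p=cam(c);C=cloud(p).reshape(-1,3)[p["depth"].ravel()>0];t=(C[:,:2]-o)@e;w=(C[:,:2]-o)@n
    m=(t>-.31)&(t<.12)&(abs(w)<.11)&(C[:,2]>.004)
    C,t,w=C[m],t[m],w[m]
    b=(C[:,2]<.016)&(C[:,2]>.008)&(t<-.03)&(t>-.2)
    # base edges per t slice -> yaw
    L=[]
    for a in np.arange(-.2,-.03,.02):
        q=w[b&(abs(t-a)<.01)]
        if len(q)>20:L.append((a,*np.percentile(q,[1,99])))
    L=np.array(L)
    print(c,"w edges",L[:,1:].mean(0),"yaw corr deg",np.degrees(np.polyfit(L[:,0],L[:,1],1)[0]),np.degrees(np.polyfit(L[:,0],L[:,2],1)[0]))
    s=(C[:,2]>.032)&(C[:,2]<.042)&(t<-.2)
    print(" stop top t",np.percentile(t[s],[2,50,98]),"w",np.percentile(w[s],[2,98]),s.sum())
    for z in(.06,.1,.14,.18,.21,.225):
        u=(abs(C[:,2]-z)<.01)&(t>-.1)
        if u.sum()>5: print(" up z",z,"t",np.percentile(t[u],[2,10,50]),"w",np.percentile(w[u],[2,98]),u.sum())
    print(" base t min",np.percentile(t[(C[:,2]<.016)&(C[:,2]>.008)],1)," top z",np.percentile(C[t>-.1,2],99.5))
```

```text
side w edges [-0.0718  0.065 ] yaw corr deg -1.764807283254026 -1.6822518395835289
 stop top t [-0.2585 -0.245  -0.2333] w [-0.065  0.067] 624
 up z 0.06 t [0.0016 0.0049 0.056 ] w [-0.0765  0.0454] 655
 up z 0.1 t [0.0014 0.004  0.045 ] w [-0.0767  0.0471] 629
 up z 0.14 t [0.0012 0.003  0.0317] w [-0.0767  0.039 ] 518
 up z 0.18 t [0.0011 0.0024 0.0202] w [-0.0768  0.0467] 412
 up z 0.21 t [0.0009 0.0015 0.0046] w [-0.077   0.0537] 222
 up z 0.225 t [0.0015 0.0033 0.0099] w [-0.0763  0.0585] 972
 base t min -0.27245640521617565  top z 0.23031524128430475
scene w edges [-0.0673  0.0704] yaw corr deg -1.9384244599099891 -1.8524196818001062
 stop top t [-0.2585 -0.2445 -0.2335] w [-0.06    0.0723] 296
 up z 0.06 t [0.0071 0.0168 0.0571] w [-0.0595  0.0659] 326
 up z 0.1 t [0.007  0.016  0.0466] w [-0.0593  0.0661] 322
 up z 0.14 t [0.0069 0.013  0.0304] w [-0.0521  0.0667] 256
 up z 0.18 t [0.006  0.0103 0.0234] w [-0.0511  0.0669] 196
 up z 0.21 t [0.0053 0.0073 0.0156] w [-0.0654  0.0668] 78
 up z 0.225 t [0.0022 0.0046 0.0113] w [-0.0703  0.066 ] 385
 base t min -0.2732110812586641  top z 0.23135153109109
```

Stand fit: x axis at yaw -60.2°, origin about (0.612,-0.375), stop face 0.235 m from the upright, which is inside the stated 222–245 mm. I'll carry the bar level above the upright.

```bash
python3 -m inch '[[1,-0.025,-0.011,0,1],[1,-0.06,-0.026,0,2],[1,-0.096,-0.042,0,3],[1,-0.132,-0.058,0,4],[1,-0.168,-0.074,0,4.5]]' 40 >/dev/null; python3 -m inch '[[1,-0.036,-0.016,0,0],[1,-0.072,-0.032,0,0],[1,-0.108,-0.048,0,0],[1,-0.144,-0.064,0,0],[1,-0.17,-0.076,0,0]]' >/dev/null
python3 - <<'E'
from h import *
np.set_printoptions(precision=4,suppress=True)
s=ctrl.get_state();M=R.from_quat(s["tcp_rot"]).as_matrix()
print(s["eef_pos"],s["time"],s["finger_force"],np.degrees(np.arctan2(M[1,1],M[0,1])),M.T@(np.array([.5822,-.3229,.27])-s["eef_pos"]))
E
```

```text
[ 0.5353 -0.1858  0.2698] 4.75 47.75192856788635 29.657011180789205 [-0.1424 -0.0271 -0.0006]
```

```bash
python3 -m inch '[[1,-0.036,-0.009,0,0],[1,-0.072,-0.018,0,0],[1,-0.108,-0.024,0,0],[1,-0.13,-0.026,0,0],[1,-0.14,-0.026,0,0]]' >/dev/null; python3 -m inch '[[1,0,0,0,0],[1,0,0,0,0]]'
python3 - <<'E'
from h import *
np.set_printoptions(precision=4,suppress=True)
s=ctrl.get_state();M=R.from_quat(s["tcp_rot"]).as_matrix()
print(M.T@(np.array([.5822,-.3229,.27])-s["eef_pos"]))
p=cam("wrist");save(p,"w3");print(np.degrees(np.arctan2(M[1,1],M[0,1])))
C=cloud(p).reshape(-1,3);C=C[p["depth"].ravel()>0];O=np.array([.612,-.375]);e=np.array([.497,-.868]);n=np.array([.868,.497])
t=(C[:,:2]-O)@e;w=(C[:,:2]-O)@n
m=(abs(C[:,2]-.23)<.008)&(t>-.03)&(t<.04)&(abs(w)<.1)
if m.sum(): print("upright top t",np.percentile(t[m],[2,50,98]),"w",np.percentile(w[m],[1,99]),C[m,2].mean())
m=(abs(C[:,2]-.037)<.004)&(abs(t+.245)<.04)&(abs(w)<.1)
if m.sum(): print("stop t",np.percentile(t[m],[2,98]),"w",np.percentile(w[m],[1,99]))
m=(C[:,2]>.26)&(C[:,2]<.31)&(abs(w)<.03)
if m.sum(): print("bar t",np.percentile(t[m],[1,99]),"w",np.percentile(w[m],[1,99]),C[m,2].mean(), np.polyfit(t[m],w[m],1),np.polyfit(t[m],C[m,2],1))
E
```

```text
time: 5.33
eef_pos: [0.5827, -0.3165, 0.2704]
tcp_rot: [0.502, 0.865, 0.001, -0.002]
contact_force: [0.6, 0.3, -3.3]
opening: 0.412
finger_force: 47.7
[-0.0053 -0.0036  0.0004]
29.752979390916828
upright top t [0.002  0.0103 0.0169] w [-0.0271  0.0325] 0.23069780505840412
bar t [-0.1769 -0.0206] w [-0.0233  0.0246] 0.29002307853600257 [-0.0042  0.0021] [0.0297 0.2933]
```

View pics/w3.png

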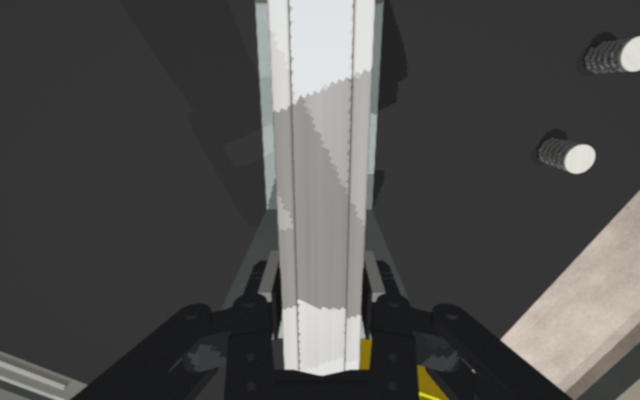

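The wrist view shows the bar centred and square over the stand, at columns 270–380, with the upright's top beneath its bare end. I'll lower slowly at 20 N to tilt it.

```bash
python3 -m inch '[[1,-0.006,-0.002,0.02,0],[1,-0.006,-0.002,0.035,0],[1,-0.006,-0.002,0.042,0],[1,-0.006,-0.002,0.05,0],[1,-0.006,-0.002,0.058,0]]' 20; python3 -m inch '[[1,0,0,0.007,0],[1,0,0,0.014,0],[1,0,0,0.021,0],[1,0,0,0.028,0],[1,0,0,0.034,0]]';python3 - <<'E'
from h import *
p=cam("side");save(p,"s4")
C=cloud(p);O=np.array([.612,-.375]);e=np.array([.497,-.868]);n=np.array([.868,.497])
for q in("straightedge_center","straightedge_foot"):
    for d in ctrl.tip_of(q,p)[:1]:
        c,r=np.round(d["at"]).astype(int);x=C[r,c];print(q,d["score"],d["at"],"stand t,w,z",(x[:2]-O)@e,(x[:2]-O)@n,x[2])
print(ctrl.get_state()["eef_pos"])
E
```

```text
time: 5.8
eef_pos: [0.5848, -0.322, 0.2168]
tcp_rot: [0.501, 0.865, 0.0, 0.0]
contact_force: [-3.6, 5.5, 6.1]
opening: 0.411
finger_force: 49.2
time: 6.22
eef_pos: [0.5866, -0.3248, 0.1843]
tcp_rot: [0.501, 0.865, -0.001, 0.004]
contact_force: [-1.0, 1.4, 5.4]
opening: 0.413
finger_force: 53.3
straightedge_center 0.79 [451.3, 233.2] stand t,w,z -0.0843320747027156 0.00511168498196053 0.17999983569662764
straightedge_foot 0.72 [382.8, 241.0] stand t,w,z -0.18959296880545032 -0.0053548023672854465 0.1045117733071037
[ 0.58568219 -0.32392852  0.18279011]
```

View pics/s4.png

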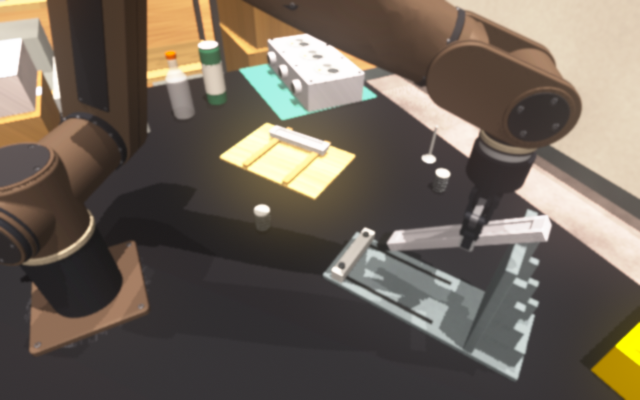

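The side view shows the bar tilted about 35°, with the bare end on the upright's top at (530,230) and the shoe at (383,241) low above the stop. I'll tilt it a little more, then lift and back off.

```bash
python3 -m inch '[[1,0,0,0.005,0],[1,0,0,0.011,0],[1,0,0,0.011,0],[1,0,0,0.002,0],[1,0.008,0,-0.003,0]]'; python3 -m inch '[[1,0.012,0,0,0],[1,0.024,0,0,0],[1,0.024,0,0.003,0],[1,0.024,0,0.003,0]]';python3 - <<'E'
from h import *
np.set_printoptions(precision=4,suppress=True)
O=np.array([.612,-.375]);e=np.array([.497,-.868]);n=np.array([.868,.497])
s=ctrl.get_state();x=s["eef_pos"];print("tcp",(x[:2]-O)@e,(x[:2]-O)@n,x[2])
p=cam("side");C=cloud(p)
for q in("straightedge_center","straightedge_foot"):
    for d in ctrl.tip_of(q,p)[:1]:
        c,r=np.round(d["at"]).astype(int);x=C[r,c];print(q,d["score"],d["at"],"stand t,w,z",(x[:2]-O)@e,(x[:2]-O)@n,x[2])
# bar pixels: bright points on -w side or top, above the base
C=C.reshape(-1,3)[p["depth"].ravel()>0];t=(C[:,:2]-O)@e;w=(C[:,:2]-O)@n
m=(t>-.25)&(t<.0)&(w>-.022)&(w<-.014)&(C[:,2]>.06)&(C[:,2]<.23)
k=np.c_[t[m],C[m,2]];k=k[(abs(k[:,0]+.0875)>.03)];
c=np.median(k,0);_,_,V=np.linalg.svd(k-k.mean(0),full_matrices=False);print("side face tilt",np.degrees(np.arctan2(V[0,1],V[0,0])),len(k),k.mean(0),k.min(0),k.max(0))
E
```

```text
time: 6.78
eef_pos: [0.5801, -0.3169, 0.1834]
tcp_rot: [0.502, 0.865, -0.0, -0.001]
contact_force: [-0.2, 0.2, -3.0]
opening: 0.412
finger_force: 54.1
time: 7.12
eef_pos: [0.5677, -0.2948, 0.1797]
tcp_rot: [0.502, 0.865, 0.0, -0.001]
contact_force: [-0.1, -0.4, -3.0]
opening: 0.407
finger_force: 54.1
tcp -0.09161923635226475 0.001436300034118359 0.17969077823254037
straightedge_center 0.76 [428.8, 230.2] stand t,w,z -0.11795699891989182 0.001159536505209443 0.17057159953815637
straightedge_foot 0.92 [372.1, 244.9] stand t,w,z -0.20702372564132632 -0.011449254674175272 0.0881009556813489
side face tilt -136.2745808042059 636 [-0.152   0.1319] [-0.2179  0.066 ] [-0.0413  0.23  ]
```

The tilt is about 43.5°. The shoe is about 8 mm short of the stop face and 50 mm above the base, and the bare end clears the upright. Next I'll lower to touch.

```bash
python3 -m inch '[[1,0,0,0.015,0],[1,0,0,0.03,0],[1,0,0,0.04,0],[1,0,0,0.044,0],[1,0,0,0.044,0]]'; python3 -m inch '[[1,0,0,0.002,0],[1,0,0,0.004,0],[1,0,0,0.006,0]]'; python3 -m inch '[[1,0,0,0.002,0],[1,0,0,0.003,0],[1,0,0,0.003,0]]'
```

```text
time: 7.68
eef_pos: [0.5679, -0.2955, 0.1351]
tcp_rot: [0.502, 0.865, 0.0, -0.002]
contact_force: [-0.9, 0.4, -2.3]
opening: 0.411
finger_force: 54.0
time: 7.93
eef_pos: [0.5693, -0.2962, 0.1319]
tcp_rot: [0.502, 0.865, -0.0, 0.001]
contact_force: [-0.6, 0.7, -2.5]
opening: 0.41
finger_force: 54.0
time: 8.18
eef_pos: [0.5685, -0.2957, 0.1277]
tcp_rot: [0.502, 0.865, -0.0, -0.0]
contact_force: [0.4, 0.3, -2.9]
opening: 0.409
finger_force: 54.0
```

```bash
python3 -m inch '[[1,0,0,0.002,0],[1,0,0,0.004,0],[1,0,0,0.004,0]]'
python3 - <<'E'
from h import *
O=np.array([.612,-.375]);e=np.array([.497,-.868]);n=np.array([.868,.497])
x=ctrl.get_state()["eef_pos"];print("tcp",(x[:2]-O)@e,(x[:2]-O)@n,x[2])
p=cam("side");cv2.imwrite("pics/s5.png",cv2.resize(p["pixels"][150:380,300:580,::-1],None,fx=2.5,fy=2.5))
E
```

```text
time: 8.43
eef_pos: [0.5695, -0.297, 0.126]
tcp_rot: [0.502, 0.865, -0.0, 0.001]
contact_force: [-0.5, -2.0, 4.8]
opening: 0.409
finger_force: 54.8
tcp -0.08885770149435077 0.0018977098589734117 0.12602461585567445
```

View pics/s5.png

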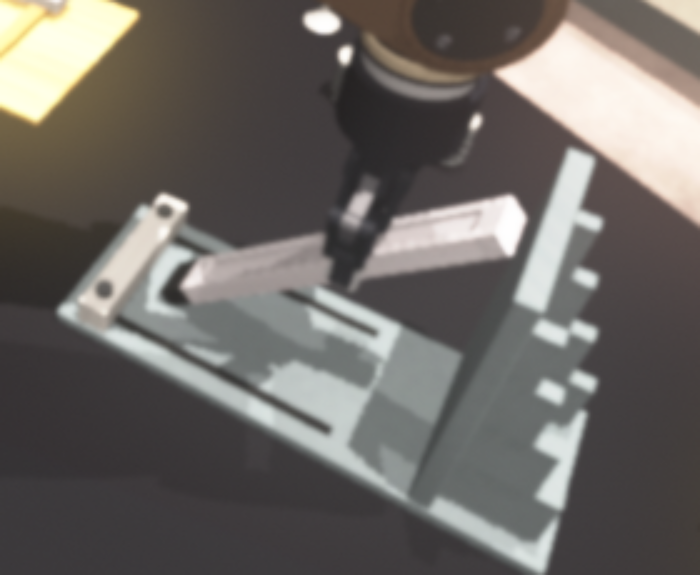

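The crop shows the shoe on the base at (178,285), a few mm short of the stop, with the bare end clear of the upright. Now I'll slide it to the stop.

```bash
python3 -m inch '[[1,0.003,0,-0.001,0],[1,0.006,0,-0.001,0],[1,0.007,0,-0.001,0],[1,0.007,0,-0.001,0]]'; python3 -m inch '[[1,0.002,0,0,0],[1,0.003,0,0,0],[1,0.003,0,0,0]]'; python3 -m inch '[[1,0.002,0,0,0],[1,0.003,0,0,0],[1,0.003,0,0,0]]'
```

```text
time: 8.82
eef_pos: [0.5667, -0.2912, 0.1271]
tcp_rot: [0.502, 0.865, -0.001, 0.003]
contact_force: [1.9, -5.1, 4.6]
opening: 0.409
finger_force: 54.8
time: 9.07
eef_pos: [0.5654, -0.2887, 0.1271]
tcp_rot: [0.502, 0.865, -0.001, 0.003]
contact_force: [2.7, -5.2, 5.3]
opening: 0.41
finger_force: 54.8
time: 9.32
eef_pos: [0.5639, -0.286, 0.127]
tcp_rot: [0.502, 0.865, -0.0, 0.003]
contact_force: [2.4, -5.1, 5.1]
opening: 0.409
finger_force: 54.8
```

```bash
python3 -m inch '[[1,0.001,0,0,0],[1,0.002,0,0,0],[1,0.003,0,0,0],[1,0.003,0,0,0]]'
python3 - <<'E'
from h import *
O=np.array([.612,-.375]);e=np.array([.497,-.868]);n=np.array([.868,.497])
s=ctrl.get_state();x=s["eef_pos"];print("tcp",(x[:2]-O)@e,(x[:2]-O)@n,x[2],s["contact_force"])
p=cam("side");cv2.imwrite("pics/s6.png",cv2.resize(p["pixels"][210:300,320:460,::-1],None,fx=5,fy=5,interpolation=2))
C=cloud(p).reshape(-1,3)[p["depth"].ravel()>0];t=(C[:,:2]-O)@e;w=(C[:,:2]-O)@n
m=(t>-.22)&(t<-.02)&(w>-.022)&(w<-.014)&(C[:,2]>.03)&(C[:,2]<.23)&(abs(t+.1)>.035)
k=np.c_[t[m],C[m,2]];_,_,V=np.linalg.svd(k-k.mean(0),full_matrices=False);print("tilt",np.degrees(np.arctan2(V[0,1],V[0,0])),len(k),k.mean(0),k.min(0))
E
```

```text
time: 9.65
eef_pos: [0.5625, -0.2835, 0.1271]
tcp_rot: [0.502, 0.865, -0.0, 0.004]
contact_force: [3.6, -4.2, 5.6]
opening: 0.412
finger_force: 54.8
tcp -0.10402317489690248 0.0025348662572525936 0.1271351175251618 [ 3.60943    -4.15665444  5.61675672]
tilt -135.39514984559233 744 [-0.11098644  0.13235736] [-0.21990551  0.0301337 ]
```

View pics/s6.png

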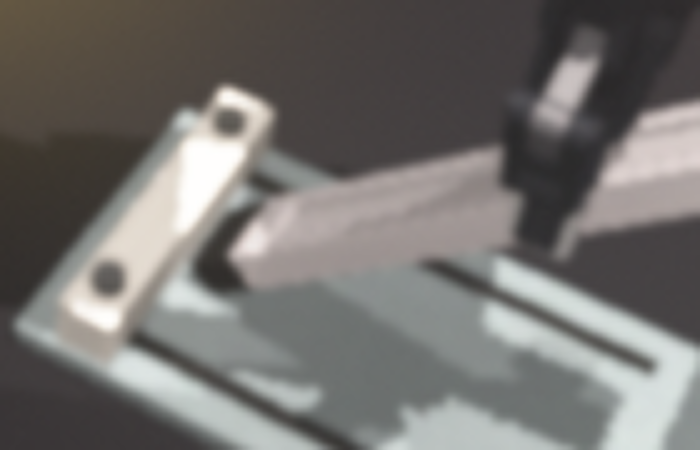

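The crop shows the shoe at (215,255), almost touching the strip. The force hasn't risen yet, so I'll go on.

```bash
python3 -m inch '[[1,0.001,0,0,0],[1,0.002,0,0,0],[1,0.003,0,0,0],[1,0.003,0,0,0]]'; python3 -m inch '[[1,0.001,0,0,0],[1,0.002,0,0,0],[1,0.003,0,0,0],[1,0.003,0,0,0]]'
```

```text
time: 10.03
eef_pos: [0.5611, -0.2809, 0.1271]
tcp_rot: [0.502, 0.865, -0.0, 0.004]
contact_force: [2.4, -4.6, 6.1]
opening: 0.411
finger_force: 54.8
time: 10.37
eef_pos: [0.5601, -0.2792, 0.1277]
tcp_rot: [0.502, 0.865, -0.001, 0.005]
contact_force: [2.2, -6.2, 5.3]
opening: 0.411
finger_force: 54.9
```

```bash
python3 -m inch '[[1,0.001,0,0,0],[1,0.002,0,0,0],[1,0.003,0,0,0],[1,0.003,0,0,0]]'
python3 - <<'E'
from h import *
O=np.array([.612,-.375]);e=np.array([.497,-.868]);n=np.array([.868,.497])
s=ctrl.get_state();x=s["eef_pos"];print("tcp",(x[:2]-O)@e,(x[:2]-O)@n,x[2],s["contact_force"])
p=cam("side")
C=cloud(p);px=p["pixels"].astype(int).reshape(-1,3);g=p["depth"].ravel()>0;C=C.reshape(-1,3);t=(C[:,:2]-O)@e;w=(C[:,:2]-O)@n
m=g&(t>-.22)&(t<-.02)&(w>-.022)&(w<-.014)&(C[:,2]>.03)&(C[:,2]<.23)&(abs(t+.11)>.035)
k=np.c_[t[m],C[m,2]];_,_,V=np.linalg.svd(k-k.mean(0),full_matrices=False);print("tilt",np.degrees(np.arctan2(V[0,1],V[0,0])),len(k))
m=g&(abs(w)<.05)&(t>-.27)&(t<-.225)&(C[:,2]>.034)&(C[:,2]<.041)
for a in(-.04,-.03,.03,.04): 
    q=m&(abs(w-a)<.005);print("stop t at w",a,np.percentile(t[q],[2,98]) if q.any() else None)
d=g&(px.max(1)<70)&(abs(w)<.025)&(C[:,2]>.015)&(C[:,2]<.05)&(t>-.26)&(t<-.19)
print("shoe t",np.percentile(t[d],[2,50]),"z",np.percentile(C[d,2],[2,98]),d.sum())
E
```

```text
time: 10.7
eef_pos: [0.5596, -0.2782, 0.1288]
tcp_rot: [0.502, 0.865, -0.002, 0.007]
contact_force: [3.6, -8.6, 6.3]
opening: 0.409
finger_force: 55.0
tcp -0.11006662611416111 0.0026582016085336144 0.12878639253221272 [ 3.58720242 -8.58220519  6.27592821]
tilt -134.4765807247255 738
stop t at w -0.04 [-0.25965656 -0.23636368]
stop t at w -0.03 [-0.25958165 -0.23615144]
stop t at w 0.03 [-0.25874189 -0.23658662]
stop t at w 0.04 [-0.25870105 -0.23697562]
shoe t [-0.23022032 -0.22447326] z [0.0224852  0.03612244] 64
```

The stop is engaged: the tool advanced only 1 mm while the force rose to about 9 N. I'll swing the bar down about its foot, keeping a slight bias toward the stop.

```bash
python3 -m inch '[[1,-0.002,0,0.002,0],[1,-0.004,0,0.005,0],[1,-0.006,0,0.0075,0],[1,-0.008,0,0.01,0],[1,-0.008,0,0.01,0]]' 20; python3 -m inch '[[1,-0.002,0,0.003,0],[1,-0.004,0,0.006,0],[1,-0.006,0,0.009,0],[1,-0.0065,0,0.0095,0],[1,-0.0065,0,0.0095,0]]'
python3 - <<'E'
from h import *
O=np.array([.612,-.375]);e=np.array([.497,-.868]);n=np.array([.868,.497])
s=ctrl.get_state();x=s["eef_pos"];print("tcp",(x[:2]-O)@e,(x[:2]-O)@n,x[2],"f along e",s["contact_force"][:2]@e)
p=cam("side");cv2.imwrite("pics/s7.png",cv2.resize(p["pixels"][150:380,300:580,::-1],None,fx=2.5,fy=2.5,interpolation=2))
C=cloud(p).reshape(-1,3);g=p["depth"].ravel()>0;t=(C[:,:2]-O)@e;w=(C[:,:2]-O)@n
m=g&(t>-.22)&(t<-.01)&(w>-.022)&(w<-.014)&(C[:,2]>.03)&(C[:,2]<.23)&(abs(t+.095)>.035)
k=np.c_[t[m],C[m,2]];_,_,V=np.linalg.svd(k-k.mean(0),full_matrices=False);print("tilt",np.degrees(np.arctan2(V[0,1],V[0,0])),len(k))
E
```

```text
time: 11.17
eef_pos: [0.5641, -0.2857, 0.1201]
tcp_rot: [0.502, 0.865, -0.002, 0.008]
contact_force: [3.0, -8.6, 10.5]
opening: 0.413
finger_force: 54.6
time: 11.58
eef_pos: [0.5676, -0.2915, 0.111]
tcp_rot: [0.502, 0.865, -0.002, 0.008]
contact_force: [4.3, -8.6, 10.7]
opening: 0.409
finger_force: 53.6
tcp -0.09451241301925553 0.0029838010480716325 0.11102478706289003 f along e 9.584912288228807
tilt -142.3638190935216 744
```

View pics/s7.png

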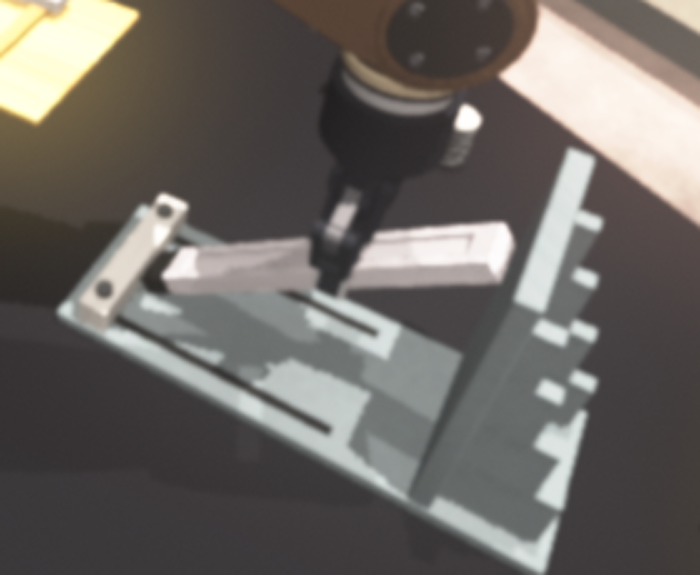

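The crop shows the shoe tight in the corner at (160,270), with the bar tilted 37.6° and the bare end just short of the upright. I'll keep going until it touches.

```bash
python3 -m inch '[[1,-0.001,0,0.002,0],[1,-0.0025,0,0.004,0],[1,-0.0035,0,0.005,0],[1,-0.0035,0,0.005,0]]'; python3 -m inch '[[1,-0.001,0,0.001,0],[1,-0.002,0,0.003,0],[1,-0.002,0,0.003,0]]'
python3 - <<'E'
from h import *
O=np.array([.612,-.375]);e=np.array([.497,-.868]);n=np.array([.868,.497])
s=ctrl.get_state();x=s["eef_pos"];print("tcp",(x[:2]-O)@e,(x[:2]-O)@n,x[2],"f along e",s["contact_force"][:2]@e)
p=cam("side")
C=cloud(p).reshape(-1,3);g=p["depth"].ravel()>0;t=(C[:,:2]-O)@e;w=(C[:,:2]-O)@n
m=g&(t>-.22)&(t<-.01)&(w>-.022)&(w<-.014)&(C[:,2]>.03)&(C[:,2]<.23)&(abs(t+.09)>.035)
k=np.c_[t[m],C[m,2]];_,_,V=np.linalg.svd(k-k.mean(0),full_matrices=False);print("tilt",np.degrees(np.arctan2(V[0,1],V[0,0])),len(k))
E
```

```text
time: 11.97
eef_pos: [0.5693, -0.2942, 0.1065]
tcp_rot: [0.502, 0.865, -0.002, 0.007]
contact_force: [2.3, -6.9, 13.1]
opening: 0.409
finger_force: 53.5
time: 12.22
eef_pos: [0.5695, -0.2943, 0.1062]
tcp_rot: [0.502, 0.865, -0.001, 0.005]
contact_force: [-6.2, -0.2, 26.8]
opening: 0.41
finger_force: 55.1
tcp -0.09118337635046786 0.0031747001308790033 0.106174890072553 f along e -2.9094144148457994
tilt -144.35986544033557 668
```

The upright is reached: the force reversed and the tilt is 35.6°. I'll relax the press and open.

```bash
python3 -m inch '[[1,0.001,0,-0.002,0],[1,0.001,0,-0.002,0]]'; python3 -m inch '[[0.4,0,0,0,0],[0.2,0,0,0,0],[0,0,0,0,0],[0,0,0,0,0],[0,0,0,0,0]]'; python3 -m inch '[[0,0,0,-0.01,0],[0,0,0,-0.03,0],[0,0,0,-0.06,0],[0,0,0,-0.1,0],[0,0,0,-0.14,0]]'; python3 -m inch '[[0,0,0,-0.04,0],[0,0,0,-0.06,0],[0,0,0,-0.06,0]]'
python3 - <<'E'
from h import *
O=np.array([.612,-.375]);e=np.array([.497,-.868]);n=np.array([.868,.497])
p=cam("side");cv2.imwrite("pics/s8.png",cv2.resize(p["pixels"][150:380,300:580,::-1],None,fx=2.5,fy=2.5,interpolation=2))
C=cloud(p);
for q in("straightedge_center","straightedge_foot"):
    for d in ctrl.tip_of(q,p)[:1]:
        c,r=np.round(d["at"]).astype(int);x=C[r,c];print(q,d["score"],(x[:2]-O)@e,(x[:2]-O)@n,x[2])
C=C.reshape(-1,3);g=p["depth"].ravel()>0;t=(C[:,:2]-O)@e;w=(C[:,:2]-O)@n
m=g&(t>-.22)&(t<-.01)&(w>-.022)&(w<-.014)&(C[:,2]>.03)&(C[:,2]<.23)
k=np.c_[t[m],C[m,2]];_,_,V=np.linalg.svd(k-k.mean(0),full_matrices=False);print("tilt",np.degrees(np.arctan2(V[0,1],V[0,0])),len(k),k.max(0))
E
```

```text
time: 12.43
eef_pos: [0.5694, -0.2942, 0.1063]
tcp_rot: [0.502, 0.865, -0.001, 0.007]
contact_force: [0.5, -4.3, 17.3]
opening: 0.413
finger_force: 54.0
time: 12.85
eef_pos: [0.5648, -0.2896, 0.0978]
tcp_rot: [0.502, 0.865, 0.0, -0.002]
contact_force: [-0.6, 0.8, 0.5]
opening: 0.995
finger_force: 0.0
time: 13.27
eef_pos: [0.565, -0.2899, 0.24]
tcp_rot: [0.502, 0.865, 0.0, -0.001]
contact_force: [1.4, -0.2, -0.2]
opening: 1.0
finger_force: 0.0
time: 13.52
eef_pos: [0.5679, -0.292, 0.3084]
tcp_rot: [0.502, 0.865, -0.001, 0.007]
contact_force: [-0.3, -0.0, 1.0]
opening: 1.003
finger_force: 0.0
straightedge_center 0.73 -0.11070247803668232 -0.0023774350423320756 0.10938560864185143
straightedge_foot 0.67 -0.2172746112536535 -0.009702169357184664 0.03825614671467803
tilt -144.3382570021299 1094 [-0.01019934  0.18732636]
```

View pics/s8.png

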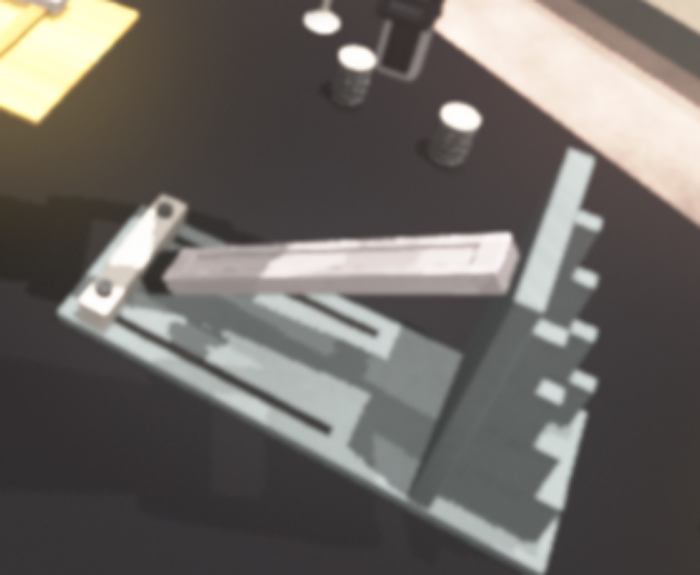

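The crop shows the bar leaning at 35.7°: the shoe is in the corner at (155,270), the bare end rests on the upright at (515,265), and the bar is centred and square. The gripper is well clear, so I'll hand the job in.

```bash
python3 -c "from plant import ctrl; print(ctrl.sign_off())"
```

```text
the job is handed in; nothing more can be done
None
```

The job is handed in: the straightedge leans at about 36° in the stand, shoe set against the stop while still held, bare end centred and square on the upright, gripper clear, about 13.5 s used; the sign-off returned no verdict.

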